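Set a ukulele back blank over the end of the sawing board

TASK

Get the thin ukulele-back blank ready to be cross-cut: push it flat along the sawing board with the fingertips until its long edge is snug and square against the fence and the 30 mm of waste beyond the pencilled line overhangs the board's right-hand end (right as you face the fence from the robot's side), the line lying right over that end's edge. Only push the blank, do not pick it up or tip it, leave the tools around it where they are, and finish with the hand clear.

Things in the scene. Friction and masses are not known exactly. Their poses are not given: they have to be found in the camera images.
- sawing_board: Sawing board (bench hook), pale wood, fixed, turned up to 0.2 rad. Origin: centre of its underside; x axis points to the fence, y axis to the left as seen facing the fence. Base 220 mm along x, 300 mm along y, 20 mm thick: the blank lies on its top, z = 20 mm. The saw end is its right-hand end, y = -150 mm.
- fence_face (a point): Middle of the fence's working face, at its foot (board frame 80, 0, 20 mm). The fence is a 30 mm wide strip standing 24 mm above the base along the board's whole far side; its face looks to the board's -x and its right end is flush with the saw end.
- saw_edge (a point): Middle of the sawing board's right-hand (saw) end, on the base's top edge (board frame 0, -150, 20 mm).
- back_blank: Half of a ukulele back, rough: a thin flat rectangle of red-brown wood, 110 mm along its x, 260 mm along its y, 5 mm thick, about 90 g, lying loose on the sawing board, a little askew, short of the fence and of the saw end. Origin: centre of its underside; x towards the fence, y to the left; right-hand end at y = -130 mm. Slides under about 1 N.
- cut_line (a point): Middle of the white pencilled cut line across the blank's top face; the line runs parallel to the blank's right-hand end, 30 mm in from it.
- finger_plane: Bystander, loose, to be left alone: small brass finger plane, 52 x 26 x 28 mm. Origin: on its underside.
- spool_clamp_a: Bystander, loose, to be left alone: spool clamp standing upright (two wooden discs 36 mm across on a steel rod), 74 mm tall. Origin: on its underside.
- spool_clamp_b: Bystander, loose, to be left alone: a second spool clamp like the first. Origin: on its underside.
- try_square: Bystander, loose, to be left alone: small try square lying flat, wooden stock 75 mm, steel blade 110 mm, 16 mm high. Origin: on its underside.
- gents_saw: Bystander, loose, to be left alone: small gent's saw lying flat, 320 mm long, turned dark handle and brass back, 26 mm high. Origin: on its underside.
- glue_bottle: Bystander, loose, to be left alone: white glue bottle, 52 mm across, 130 mm tall. Origin: on its underside.
- cam_clamp: Bystander, loose, to be left alone: wooden cam clamp lying on its side, 300 mm metal bar with two 150 mm beech jaws, 26 mm high. Origin: on its underside.

How it is judged:
By the outcome, as a careful person would: the job done as asked, in the order asked, and still so for the second after the job is handed in, with the robot touching nothing.
It also fails if it takes over 48 s, if anything falls off the work surface, if the arm or the gripper's body presses on something with over 40 N, if the wrist force passes 120 N, or if a joint passes its speed limit or range.

ROBOT

A 6-joint arm with a two-finger parallel gripper is mounted at the origin on the work surface. World frame = base frame: x ahead of the robot, y to its left, z up, the work surface at z = 0. Lengths are in m, angles in rad, forces in N, time in s.
With the tool pointing down it reaches from about 0.25 to 0.775 m from the base axis. Payload 4 kg.
Tool frame: the origin (TCP) lies at the very end of the fingers, on their centre line; the grasp point (between the pads) lies 19 mm behind it (ctrl.pinch_z is the distance from the TCP to the grasp point, in m); z points along the fingers, x is the direction in which the jaws open and shut, and the axes are right-handed (so a half turn about z gives the same grasp; the last joint's range is limited). The gripper opens to 94 mm and grips with 3 to 60 N. Pads are 16 mm wide; open, the fingers measure 119 mm over their backs; the gripper's body (75 mm by 177 mm) begins 78 mm behind the grasp point.
Start: joints at [-1.282, 0.087, 1.371, -0, 1.684, -0.103], TCP at [0.21, -0.508, 0.206] pointing down, gripper open.
Joint ranges: [-3.1, 3.1], [-0.76, 2.03], [0.27, 2.55], [-1.08, 4.22], [0.17, 2.65], [-2.57, 2.57]. Speed limits (rad/s): [2.79, 2.79, 3.14, 3.14, 3.14, 3.14].

INTERFACE

Orientations are given as a unit quaternion [w, x, y, z].
In Python, from plant import ctrl, grip, solver, grab_frame, workorder, recognise, regions_of, pinpoint, status gives the robot as it stands. Calls block until the motion is done:
- ctrl.goto(position, orientation): joint-space move of the TCP to a pose.
- ctrl.move_linear(position, orientation=None, v=0.15, max_force=None): straight line of the TCP; orientation=None keeps the orientation; v is the mean speed in m/s. With max_force (N) it stops when the force on the tool has changed by that much, and returns True; else False.
- ctrl.move_j(angles): joint-space move.
- grip(opening, squeeze=None): finger opening in m; squeeze is the grip in N (None keeps the last); returns when the fingers have stopped.
- ctrl.dwell(seconds).
- solver.solve_ik(position, orientation): joint angles nearest the present ones, or None.
- grab_frame(name): name is "scene" or "top"; returns a dict with "image" (480x640x3 uint8, blue, green, red), "depth" (480x640 float32, m along the optical axis (not along the pixel's ray), 0 where there is no reading), "fx", "fy", "cx", "cy" (pixels), "rvec" (rotation vector, rad) and "tvec" (3), from world to camera coordinates, as OpenCV has them. Camera axes: x right, y down, z forward; pixel columns grow to the right and rows downward; lengths in m; the calibration is good to about 2 mm. A picture is of the moment at which its call begins.
A pose or a line that the arm cannot do raises ctrl.PlanningError and nothing moves.
- workorder.hand_in(): hands the job in, once; it reports no verdict.
Trained networks look in a picture, given as the dict that the camera call returned (one of the last four; its "shot" number tells which), for a name from the list of things; names that differ only in an ending like _2 or _b are one class to them, and where a whole thing is asked for, a point or a joint stands for the part that bears it (a point fixed in the world has none). Each returns a list of dicts, best first, with "conf" (0 to 1); they miss things now and then, are a little off and sometimes report something else, mostly with a low value. They report only what shows in the picture. A call takes as long as a camera call.
- recognise(picture, label): "pixel" ([row, column] in pixels, amid what is visible of it).
- regions_of(picture, label): "pixels" (480x640 bool, what is visible of it) and "pixel" ([row, column] in pixels, amid what is visible of it).
- pinpoint(picture, label): "pixel" ([row, column] in pixels: a listed point, or the origin of a listed thing).
Readings, each from a call of its own:
- status.read_time_s(): time.
- status.read_q(): joint angles.
- status.read_joint_vel(): joint speeds.
- status.read_joint_torque(): joint torques, N m.
- status.read_ee_pos(): TCP position.
- status.read_ee_rot(): TCP orientation.
- status.read_ft_force(): force on the tool from outside, world axes, zero at the start.
- status.read_moment(): the same for the moment, N m.
- status.read_gripper_width(): finger opening in m.
Only numpy, scipy, OpenCV 4.12 (cv2) and the standard library are available. Lean on these libraries where they do the work, as an engineer would, in place of code of your own. Each camera call takes 0.05 s, during which the arm holds its last target.

## Working session

There is one attempt and no reset: what is moved stays moved. The work goes in short steps, each a Python script; the robot and the scene stay as the last script left them, time stands still between calls to the robot, and variables do not carry over. Pictures are saved under pics/ and viewed, and the job is handed in when it is done.

```bash
ls; mkdir -p pics; python3 - <<'E'
from plant import *
import cv2,pickle
for n in("scene","top"):
    f=grab_frame(n); cv2.imwrite(f"pics/{n}0.png",f["image"]); pickle.dump(f,open(f"{n}0.pkl","wb"))
    print(n,f["fx"],f["cx"],f["cy"],f["rvec"],f["tvec"])
    for l in("fence_face","saw_edge","cut_line","back_blank","sawing_board"):
        print(l,[(p["pixel"],p["conf"]) for p in pinpoint(f,l)][:2])
print(status.read_time_s())
E
```

```text
pics
scene 478.651945031508 315.19544192289186 241.84161703273017 [ 1.21483983  2.22367535 -1.02443662] [ 0.28884099 -0.26036334  1.47809123]
fence_face [([285.4, 294.6], 0.82), ([238.4, 261.2], 0.39)]
saw_edge [([237.9, 259.5], 0.69)]
cut_line [([245.1, 296.1], 0.66), ([321.1, 289.0], 0.59)]
back_blank [([261.3, 332.7], 0.96)]
sawing_board [([270.7, 316.4], 0.59), ([320.7, 430.4], 0.39)]
top 500.73816767441605 310.48540386765774 253.12642824221783 [ 2.17118324 -2.20637092  0.07868721] [0.03254386 0.53412312 1.06607334]
fence_face [([198.5, 313.1], 0.55)]
saw_edge [([234.2, 381.9], 0.89), ([230.0, 532.9], 0.26)]
cut_line [([245.2, 340.0], 0.72)]
back_blank [([245.8, 294.3], 0.69)]
sawing_board [([350.3, 478.6], 0.43)]
0.6
```

View pics/scene0.png

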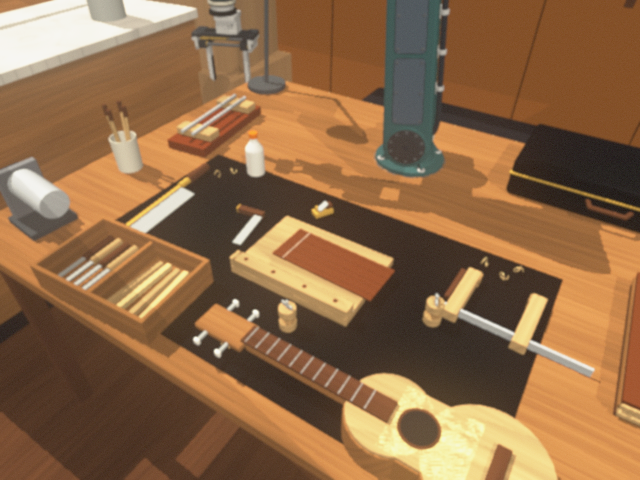

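View pics/top0.png

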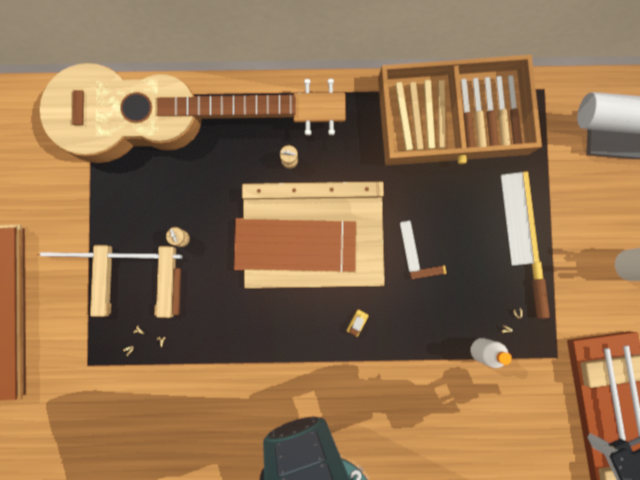

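The top view shows the board at columns 245–383, rows 182–288, with the fence on its far side. The red blank is at columns 235–356, rows 219–272, left of and short of its goal. The cut line is at about column 343. Next I'll rectify the picture to the z = 25 mm plane.

```bash
cat > h.py <<'E'
import numpy as np,cv2
def cam(f):
    R=cv2.Rodrigues(np.array(f["rvec"],float))[0];t=np.array(f["tvec"],float).ravel()
    K=np.array([[f["fx"],0,f["cx"]],[0,f["fy"],f["cy"]],[0,0,1]]);return K,R,t
X1,Y1,S=0.68,0.28,1000.  # top-left: x max,y max ; 1 px = 1 mm
def rect(f,z,w=480,h=380,k=1.6):
    # out pixel (c,r): y=Y1-c/(k*1000), x=X1-r/(k*1000)
    K,R,t=cam(f)
    A=np.array([[0,-1/(k*S),X1],[-1/(k*S),0,Y1],[0,0,z],[0,0,1.]])
    H=K@np.c_[R,t]@A
    return cv2.warpPerspective(f["image"],H,(int(w*k),int(h*k)),flags=cv2.INTER_CUBIC|cv2.WARP_INVERSE_MAP)
def px2w(f,rc,z):
    K,R,t=cam(f);d=R.T@np.linalg.inv(K)@np.array([rc[1],rc[0],1.]);c=-R.T@t
    return c+d*(z-c[2])/d[2]
E
python3 - <<'E'
import pickle,cv2
from h import *
for n in("top","scene"):
    f=pickle.load(open(n+"0.pkl","rb"));K,R,t=cam(f);print(n,-R.T@t)
    cv2.imwrite(f"pics/{n}r0.png",rect(f,0.0225))
f=pickle.load(open("top0.pkl","rb"));print([px2w(f,p,.02)for p in((198.5,313.1),(234.2,381.9),(245.2,340))])
f=pickle.load(open("scene0.pkl","rb"));print([px2w(f,p,.02)for p in((285.4,294.6),(237.9,259.5),(245.1,296.1))])
E
```

```text
top [0.46113891 0.02892618 1.09971504]
scene [1.24734895 0.45171707 0.75897572]
[array([0.65355871, 0.01633928, 0.02      ]), array([ 0.57309555, -0.13150363,  0.02      ]), array([ 0.55061736, -0.04017823,  0.02      ])]
[array([0.66059415, 0.02700543, 0.02      ]), array([ 0.57511815, -0.13396098,  0.02      ]), array([ 0.54928869, -0.04514596,  0.02      ])]
```

```bash
sleep 1
```

```text
(no output)
```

View pics/topr0.png

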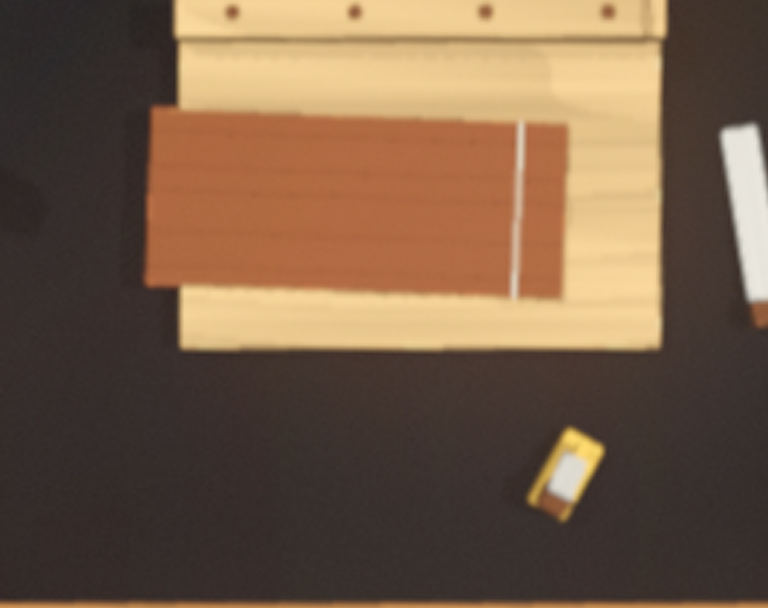

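View pics/scener0.png

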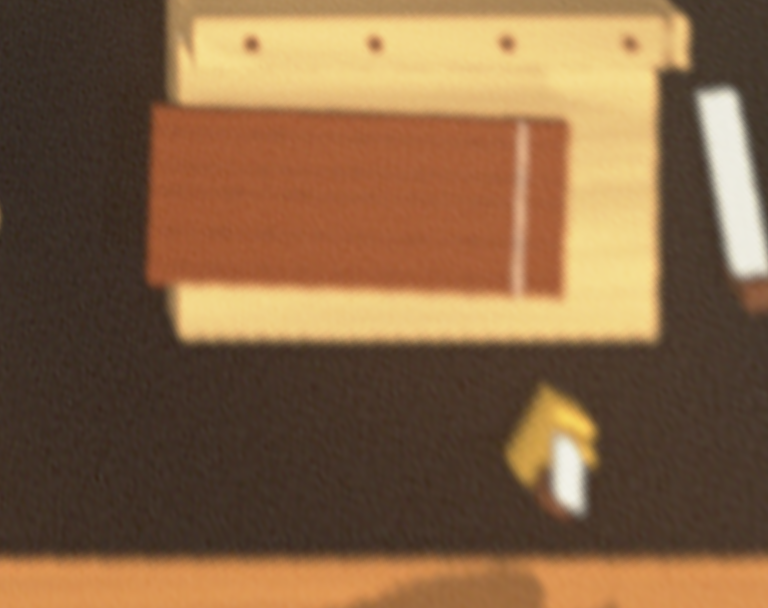

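The rectified picture (1.6 px/mm) shows the board's saw end at column 660, its near edge at row 349 and its yaw close to 0. The blank's corners are about (152,107), (568,125), (562,298) and (146,285), so it is turned by about 0.04 rad. I'll fit the lines for better figures.

```bash
cat >> h.py <<'E'
def scan(im,axis,fixed,lo,hi,sign):
    """edge position along axis ('c' or 'r') in [lo,hi] for each fixed index: subpixel of extreme gradient. im float gray"""
    pts=[]
    for q in fixed:
        l=im[q,lo:hi] if axis=='c' else im[lo:hi,q]
        g=sign*np.gradient(cv2.GaussianBlur(l.reshape(1,-1),(0,0),1.5).ravel());i=int(np.argmax(g));
        s=slice(max(0,i-4),i+5);w=np.clip(g[s],0,None);p=lo+(np.arange(len(g))[s]*w).sum()/w.sum()
        pts.append((p,q) if axis=='c' else (q,p))
    p=np.array(pts,np.float32);W=np.c_[X1-p[:,1]/1600,Y1-p[:,0]/1600]
    vx=W[:,0]if axis=='c' else W[:,1];vy=W[:,1]if axis=='c' else W[:,0]
    for _ in range(4):
        co=np.polyfit(vx,vy,1);r=abs(vy-np.polyval(co,vx));k=r<=max(2.5*np.median(r),3e-4);vx,vy=vx[k],vy[k]
    return co,np.std(vy-np.polyval(co,vx)),len(vx)
E
cat > m.py <<'E'
import pickle,cv2,sys
from h import *
def board(n):
    f=pickle.load(open(n,"rb"))
    g=rect(f,0.020).astype(np.float32); gr=g[:,:,1]
    print("saw end y(x)",scan(gr,'c',range(60,335),640,685,-1))
    print("near edge x(y)",scan(gr,'r',range(200,640),325,370,-1))
    print("left end y(x)",scan(gr,'c',range(300,335),160,200,1))
    g=rect(f,0.025).astype(np.float32);gr=g[:,:,1]
    print("blank far x(y)",scan(gr,'r',range(190,500),90,135,-1))
    print("blank near x(y)",scan(gr,'r',range(190,545),275,315,1))
    print("blank right y(x)",scan(gr,'c',range(140,285),550,580,1))
    print("blank left y(x)",scan(g[:,:,2],'c',range(120,275),130,170,1))
    b=g[:,:,0];print("line y(x)",scan(b,'c',range(140,285),505,520,1),scan(b,'c',range(140,285),515,530,-1))
    g=rect(f,0.044).astype(np.float32);print("fence top front x(y)",scan(g[:,:,1],'r',range(200,620),25,65,-1))
board("top0.pkl")
E
python3 m.py
```

```text
saw end y(x) (array([ 0.00304366, -0.13479003]), np.float64(0.000229761652752023), 217)
near edge x(y) (array([0.00066507, 0.46224284]), np.float64(0.000286411235665234), 407)
left end y(x) (array([-0.00090939,  0.16863741]), np.float64(1.8865120157678566e-05), 35)
blank far x(y) (array([0.03857393, 0.60484139]), np.float64(0.00024667929405529745), 282)
blank near x(y) (array([0.03757837, 0.49575634]), np.float64(0.00025287790889697866), 302)
blank right y(x) (array([-0.03705495, -0.05249496]), np.float64(0.0001627697041889767), 112)
blank left y(x) (array([-0.0359044,  0.2075382]), np.float64(0.00034882858801854757), 155)
line y(x) (array([-0.047163  , -0.01459886]), np.float64(0.00016567324629771809), 109) (array([-0.04465425, -0.02145736]), np.float64(0.00012587955894211367), 104)
fence top front x(y) (array([-0.00072678,  0.65411733]), np.float64(9.83901279507892e-05), 256)
```

```bash
cat > s1.py <<'E'
from plant import *
import cv2,pickle,numpy as np
Q=[0,1,0,0]
ctrl.goto([0.551,0.215,0.2],Q); grip(0.055)
ctrl.move_linear([0.551,0.218,0.0215],v=0.15)
print(status.read_time_s(),status.read_ee_pos(),status.read_ft_force(),status.read_gripper_width())
print(ctrl.move_linear([0.551,0.104+0.008+0.006,0.0215],v=0.05,max_force=10))
print(status.read_ee_pos(),status.read_ft_force())
ctrl.move_linear([0.551,0.14,0.0215],v=0.1)
ctrl.move_linear([0.551,0.16,0.12],v=0.2)
f=grab_frame("top");pickle.dump(f,open("top1.pkl","wb"));cv2.imwrite("pics/top1.png",f["image"])
from h import rect
cv2.imwrite("pics/top1r.png",rect(f,.025));print(status.read_time_s())
E
python3 s1.py
```

```text
5.525 [0.55193567 0.21827586 0.02281099] [-0.66658418 -0.19308746  0.41007858] 0.05547652383076361
False
[0.55104535 0.11808971 0.02154567] [-0.46420361  0.20833718  0.0904893 ]
8.7417
```

View pics/top1r.png

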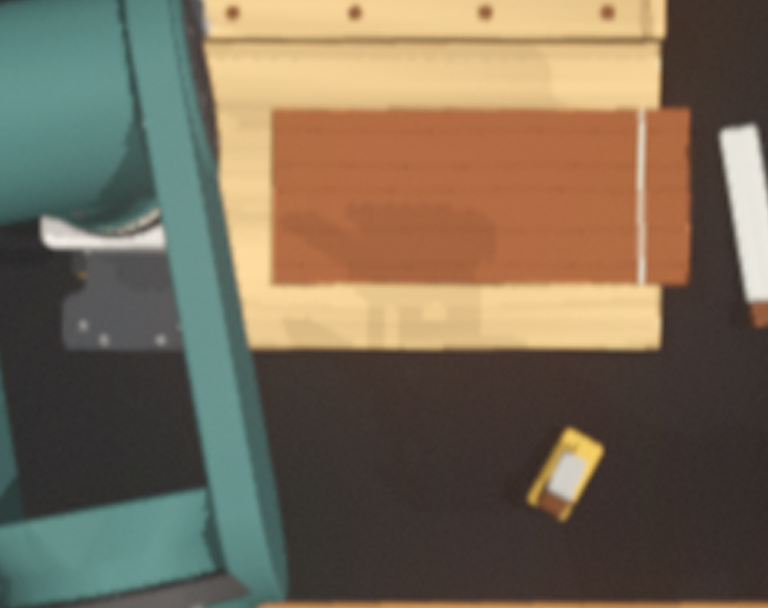

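The blank is now square. Its left end is at column 272, the line at 641 against the saw end at 660, so about 12 mm are left, and the near edge is at row 284. Next is the push to the fence.

```bash
cat > s2.py <<'E'
from plant import *
import cv2,pickle,numpy as np
from h import rect
s=2**-.5
best=None
q0=np.array(status.read_q())
for Q in([0,s,s,0],[0,s,-s,0]):
    q=solver.solve_ik([0.48,-0.02,0.12],Q)
    if q is not None:
        d=abs(np.array(q)-q0).max();print(q,d)
        if best is None or d<best[0]: best=(d,Q)
Q=best[1]
ctrl.goto([0.48,-0.02,0.12],Q); grip(0.09)
ctrl.move_linear([0.48,-0.02,0.0215],v=0.15)
print(status.read_time_s(),status.read_ee_pos(),status.read_ft_force())
ctrl.move_linear([0.520,-0.02,0.0215],v=0.05,max_force=12)
print(status.read_ee_pos(),status.read_ft_force())
print(ctrl.move_linear([0.542,-0.02,0.0215],v=0.02,max_force=6))
print(status.read_ee_pos(),status.read_ft_force())
ctrl.move_linear([0.515,-0.02,0.0215],v=0.1)
ctrl.move_linear([0.49,-0.02,0.12],v=0.2)
print(status.read_time_s())
Q=[0,1,0,0]
ctrl.goto([0.598,0.17,0.12],Q)
f=grab_frame("top");pickle.dump(f,open("top2.pkl","wb"))
cv2.imwrite("pics/top2r.png",rect(f,.025));print(status.read_time_s())
E
python3 s2.py
```

```text
[-1.59731286e-01 -3.50595206e-02  1.66626222e+00 -4.44089210e-16
  1.51038995e+00 -1.73052761e+00] 1.914172411645868
[-1.59731286e-01 -3.50595206e-02  1.66626222e+00 -4.44089210e-16
  1.51038995e+00  1.41106504e+00] 1.2274202419439249
11.3917 [ 0.48015974 -0.02003703  0.02142041] [-0.70691627 -0.40999846 -0.75473615]
[ 0.51996019 -0.01996229  0.02138405] [ 0.11504375 -0.2674923  -0.49176223]
True
[ 0.53418873 -0.01997162  0.02070087] [-0.08567509  1.1916698  -0.09423128]
14.1083
15.2833
```

View pics/top2r.png

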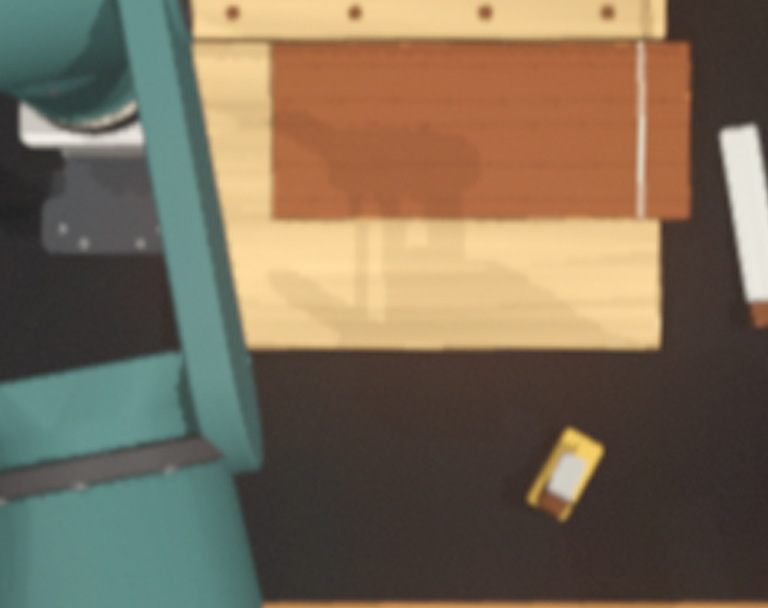

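```bash
cat > m2.py <<'E'
import pickle,cv2,sys
from h import *
f=pickle.load(open(sys.argv[1],"rb")); D=int(sys.argv[2])
g=rect(f,0.020)[:,:,1].astype(np.float32)
def P(n,r): print(n,"slope %.4f at x=.6: %.4f rms %.5f n%d"%(r[0][0],np.polyval(r[0],.6 if 'y(x)'in n else 0),r[1],r[2]))
P("saw end y(x)",scan(g,'c',range(230,335),640,685,-1))
P("board near x(y)",scan(g,'r',range(270,640),325,370,-1))
g=rect(f,0.025).astype(np.float32);b=g[:,:,0]
P("blank near x(y)",scan(g[:,:,1],'r',range(300+D,640),205,232,1))
P("right y(x)",scan(g[:,:,2],'c',range(65,210),675+D,705+D,-1))
P("left y(x)",scan(g[:,:,1],'c',range(65,210),260+D,285+D,-1))
P("line L y(x)",scan(b,'c',range(60,210),630+D,643+D,1));P("line R y(x)",scan(b,'c',range(60,210),638+D,655+D,-1))
E
python3 m2.py top2.pkl 0
```

```text
saw end y(x) slope 0.0131 at x=.6: -0.1320 rms 0.00020 n105
board near x(y) slope 0.0003 at x=.6: 0.4625 rms 0.00007 n274
blank near x(y) slope -0.0046 at x=.6: 0.5429 rms 0.00032 n253
right y(x) slope -0.0046 at x=.6: -0.1510 rms 0.00030 n145
left y(x) slope 0.0146 at x=.6: 0.1109 rms 0.00031 n145
line L y(x) slope -0.0108 at x=.6: -0.1180 rms 0.00013 n116
line R y(x) slope -0.0133 at x=.6: -0.1234 rms 0.00015 n124
```

```bash
cat > s3.py <<'E'
import sys
from plant import *
import cv2,pickle,numpy as np
from h import rect
y=float(sys.argv[1]);n=sys.argv[2]
Q=[0,1,0,0]
grip(0.055)
ctrl.move_linear([0.596,0.14,0.0215],Q,v=0.15)
print(ctrl.move_linear([0.596,y,0.0215],v=0.02,max_force=12))
ctrl.dwell(0.2);print(status.read_ee_pos(),status.read_ft_force())
ctrl.move_linear([0.596,0.14,0.0215],v=0.08)
ctrl.move_linear([0.596,0.17,0.12],v=0.2)
ctrl.goto([0.45,0.26,0.2],Q)
f=grab_frame("top");pickle.dump(f,open(n+".pkl","wb"));cv2.imwrite("pics/"+n+"r.png",rect(f,.025))
f=grab_frame("scene");pickle.dump(f,open(n+"s.pkl","wb"));cv2.imwrite("pics/"+n+"s.png",f["image"]);print(status.read_time_s())
E
python3 s3.py 0.106 top3; python3 m2.py top3.pkl 19;python3 m2.py top3s.pkl 19
```

```text
False
[0.59600019 0.10601574 0.02151601] [-0.11148651  0.64000061  0.29273618]
21.0083
saw end y(x) slope 0.0125 at x=.6: -0.1320 rms 0.00018 n98
board near x(y) slope 0.0020 at x=.6: 0.4624 rms 0.00018 n301
blank near x(y) slope -0.0026 at x=.6: 0.5428 rms 0.00051 n317
right y(x) slope 0.0018 at x=.6: -0.1628 rms 0.00026 n134
left y(x) slope -0.0056 at x=.6: 0.1010 rms 0.00156 n145
line L y(x) slope 0.0052 at x=.6: -0.1299 rms 0.00020 n116
line R y(x) slope 0.0053 at x=.6: -0.1352 rms 0.00029 n148
saw end y(x) slope 0.0148 at x=.6: -0.1314 rms 0.00062 n99
board near x(y) slope -0.0007 at x=.6: 0.4649 rms 0.00068 n341
blank near x(y) slope -0.0004 at x=.6: 0.5467 rms 0.00038 n203h.py:21: RuntimeWarning: invalid value encountered in scalar divide
  s=slice(max(0,i-4),i+5);w=np.clip(g[s],0,None);p=lo+(np.arange(len(g))[s]*w).sum()/w.sum()
Traceback (most recent call last):
  File "m2.py", line 10, in <module>
    P("right y(x)",scan(g[:,:,2],'c',range(65,210),675+D,705+D,-1))
                   ~~~~^^^^^^^^^^^^^^^^^^^^^^^^^^^^^^^^^^^^^^^^^^^
  File "h.py", line 26, in scan
    co=np.polyfit(vx,vy,1);r=abs(vy-np.polyval(co,vx));k=r<=max(2.5*np.median(r),3e-4);vx,vy=vx[k],vy[k]
TypeError: expected non-empty vector for x
```

View pics/top3r.png

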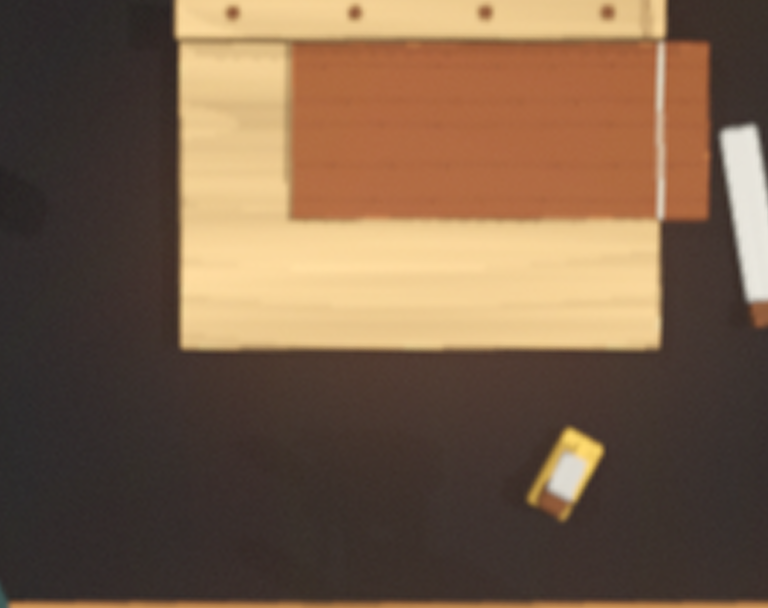

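View pics/top3s.png

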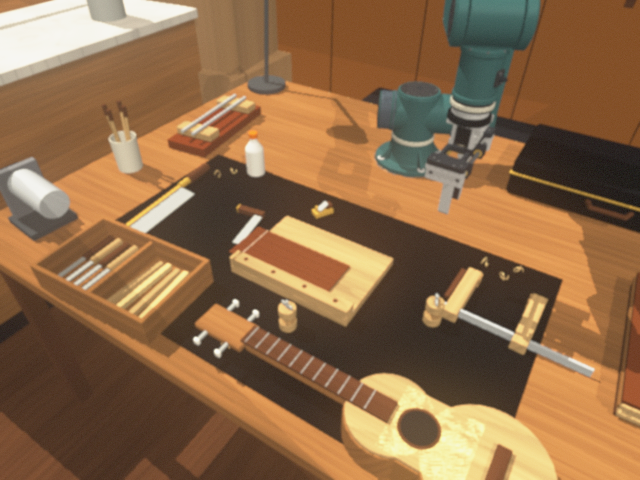

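The line lies over the saw end: column 661 against 660, at y ≈ -0.1325 against -0.132 to -0.133. I'll finish with one gentle push to seat the blank on the fence, then check again.

```bash
cat > s4.py <<'E'
from plant import *
import cv2,pickle
from h import rect
s=2**-.5;Q=[0,s,-s,0]
ctrl.goto([0.50,-0.033,0.12],Q); grip(0.09)
ctrl.move_linear([0.515,-0.033,0.0215],v=0.15)
print(ctrl.move_linear([0.542,-0.033,0.0215],v=0.015,max_force=6))
print(status.read_ee_pos(),status.read_ft_force())
ctrl.move_linear([0.515,-0.033,0.0215],v=0.08)
ctrl.move_linear([0.49,-0.033,0.12],v=0.2)
ctrl.goto([0.40,0.30,0.22],Q)
f=grab_frame("top");pickle.dump(f,open("top4.pkl","wb"));cv2.imwrite("pics/top4.png",f["image"]);cv2.imwrite("pics/top4r.png",rect(f,.025))
for l in("saw_edge","cut_line","fence_face","back_blank"): print(l,[(p["pixel"],p["conf"]) for p in pinpoint(f,l)][:1])
print(status.read_time_s())
E
python3 s4.py; python3 m2.py top4.pkl 19
```

```text
True
[ 0.53419299 -0.03296302  0.02068802] [-0.23058333 -0.20257903 -0.48733187]
saw_edge []
cut_line [([222.7, 383.1], 0.7)]
fence_face [([200.6, 313.3], 0.96)]
back_blank [([222.6, 335.8], 0.96)]
27.6417
saw end y(x) slope 0.0110 at x=.6: -0.1321 rms 0.00014 n91
board near x(y) slope 0.0020 at x=.6: 0.4624 rms 0.00018 n303
blank near x(y) slope -0.0042 at x=.6: 0.5429 rms 0.00037 n276
right y(x) slope 0.0026 at x=.6: -0.1628 rms 0.00026 n134
left y(x) slope -0.0080 at x=.6: 0.1009 rms 0.00159 n145
line L y(x) slope 0.0048 at x=.6: -0.1299 rms 0.00031 n150
line R y(x) slope 0.0058 at x=.6: -0.1352 rms 0.00030 n150
```

View pics/top4r.png

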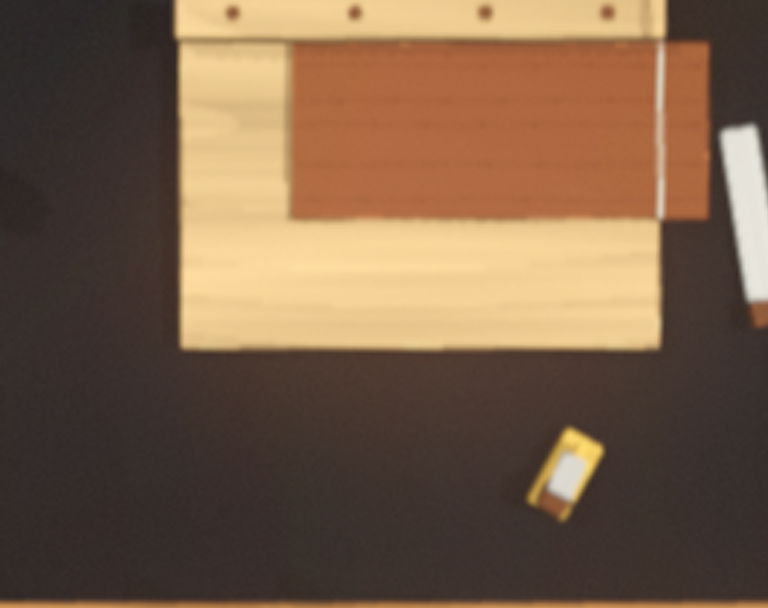

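View pics/top4.png

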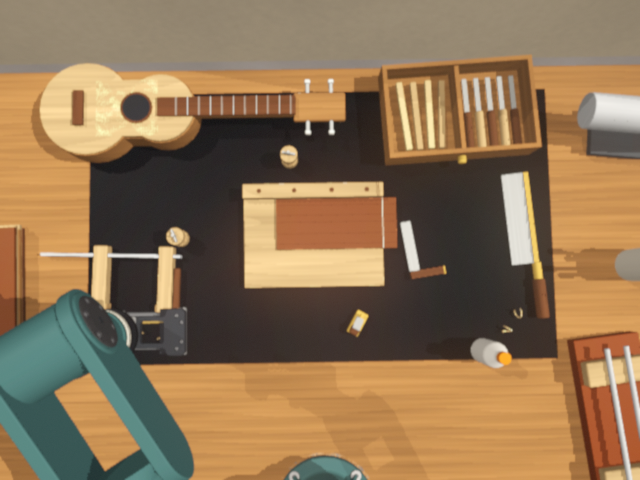

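The line (column 661) is over the saw end (660), the blank's long edge is against the fence, the tools haven't moved, and the hand is clear above the table. The second fence contact came at the same TCP x (0.5342), so the blank was already seated. Handing in.

```bash
python3 -c "
from plant import *
print(status.read_ee_pos());print(workorder.hand_in());print(status.read_time_s())"
```

```text
[0.4004247  0.29919733 0.21965355]
the job is handed in; nothing more can be done
None
the job is handed in; nothing more can be done
```

The blank is ready to cross-cut, and the job was handed in at about 28 s of the 48 s allowed. I pushed it right by its left end, against the fence by its near edge, then right again until the line met the saw end. A last light push seated it on the fence.

- **Fence:** both fence pushes stopped on contact at the same arm position (TCP x = 0.5342 m), so the blank was already seated. That puts its far edge at about x = 0.652 m, where I measured the fence face to be. Its long edge is within about 0.005 rad of square.
- **Cut line:** it sits at y ≈ -0.1325 m and the saw end at -0.132 to -0.133 m, so the line is within about 1 mm of the edge. About 30 mm of waste overhangs.
- **Surroundings:** in the last top picture the tools look unmoved. The hand is clear, 0.22 m up and to the left of the board.

Some checks failed or disagreed:
- The network no longer found the saw edge once the blank covered it, so the saw end comes from fitted edges only.
- The automatic fit of the blank's left end read 2–3 mm off. The arm's own position and the picture put that end at about y = 0.098–0.099 m.
- My cross-check from the scene camera did not work, because the fit failed there. The final figures rest on the top camera and the contact positions.

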